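# Put the impact sockets back in their cups

### The job

Put the four steel sockets standing on the garage bench away, each in the round grey cup of its own size: the smallest socket in the smallest cup, the next in the next, and the largest in the largest. Each should stand upright on the floor of its cup with its hexagonal opening up; leave the tin and the tape measure where they are.

Things in the scene. Friction and masses are not known exactly. Their poses are not given: they have to be found in the camera images.
- socket_a: the smallest of four plain steel impact sockets: an upright round cylinder, 24 mm outer diameter and 50 mm tall, about 100 g, standing loose with its hexagonal opening up. Origin: centre of its underside; z runs up its axis; its yaw does not matter
- socket_b: the second smallest of four plain steel impact sockets: an upright round cylinder, 34 mm outer diameter and 56 mm tall, about 200 g, standing loose with its hexagonal opening up. Origin: centre of its underside; z runs up its axis; its yaw does not matter
- socket_c: the second largest of four plain steel impact sockets: an upright round cylinder, 45 mm outer diameter and 62 mm tall, about 360 g, standing loose with its hexagonal opening up. Origin: centre of its underside; z runs up its axis; its yaw does not matter
- socket_d: the largest of four plain steel impact sockets: an upright round cylinder, 56 mm outer diameter and 70 mm tall, about 600 g, standing loose with its hexagonal opening up. Origin: centre of its underside; z runs up its axis; its yaw does not matter
- cup_a: the smallest of four plain grey plastic socket cups fixed to the bench: a low round cup, 52 mm outer diameter, 18 mm high, with a round open pocket 40 mm wide, walls 6 mm thick and a flat inner floor 5 mm above the bench. Origin: centre of its underside, on the bench; z up
- cup_b: the second smallest of four plain grey plastic socket cups fixed to the bench: a low round cup, 62 mm outer diameter, 18 mm high, with a round open pocket 50 mm wide, walls 6 mm thick and a flat inner floor 5 mm above the bench. Origin: centre of its underside, on the bench; z up
- cup_c: the second largest of four plain grey plastic socket cups fixed to the bench: a low round cup, 73 mm outer diameter, 18 mm high, with a round open pocket 61 mm wide, walls 6 mm thick and a flat inner floor 5 mm above the bench. Origin: centre of its underside, on the bench; z up
- cup_d: the largest of four plain grey plastic socket cups fixed to the bench: a low round cup, 84 mm outer diameter, 18 mm high, with a round open pocket 72 mm wide, walls 6 mm thick and a flat inner floor 5 mm above the bench. Origin: centre of its underside, on the bench; z up
- tin: a bystander: small closed round green tin with a smooth aluminium lid, 66 mm diameter, 45 mm tall, loose, about 300 g. Origin: centre of its underside; z up
- tape: a bystander: yellow tape measure lying flat, 70 x 62 mm and 36 mm tall, with a small steel hook end reaching 48 mm from its centre along its +x side, loose, about 300 g. Origin: centre of its underside; z up

How it is judged (in metres and radians):
At the end, for the whole second after the job is handed in: Each of the four sockets stands in the cup of its own size rank: axis within 11 mm of the cup's centre (anywhere inside the pocket), underside on the cup's inner floor (5 mm above the bench, within 4 mm), upright within 0.1 rad with the opening up, released and at rest (horizontal distance between socket_a and cup_a below 0.011 m and z of socket_a in the frame of cup_a between 0.001 and 0.009 m and angle between each of socket_a, socket_b, socket_c, socket_d's own z axis and vertical below 0.1 rad and linear speed of each of socket_a, socket_b, socket_c, socket_d below 0.02 m/s and angular speed of each of socket_a, socket_b, socket_c, socket_d below 0.2 rad/s and horizontal distance between socket_b and cup_b below 0.011 m and z of socket_b in the frame of cup_b between 0.001 and 0.009 m and horizontal distance between socket_c and cup_c below 0.011 m and z of socket_c in the frame of cup_c between 0.001 and 0.009 m and horizontal distance between socket_d and cup_d below 0.011 m and z of socket_d in the frame of cup_d between 0.001 and 0.009 m); the robot touches nothing.
It fails at once if the tin is moved by more than 20 mm or tipped (distance of tin from where it was at the start of the episode above 0.02 m or angle between tin's own z axis and vertical above 0.4 rad).
It fails at once if the tape measure is moved by more than 20 mm or tipped (distance of tape from where it was at the start of the episode above 0.02 m or angle between tape's own z axis and vertical above 0.4 rad).
It also fails if it takes over 86 s, if anything falls off the work surface, if the arm or the gripper's body presses on something with over 40 N, if the wrist force passes 120 N, or if a joint passes its speed limit or range.

### The arm

A 6-joint arm with a two-finger parallel gripper is mounted at the origin on the work surface. World frame = base frame: x ahead of the robot, y to its left, z up, the work surface at z = 0. Lengths are in mm, angles in rad, forces in N, time in s.
With the tool pointing down it reaches from about 375 to 975 mm from the base axis. Payload 3.8 kg.
Tool frame: the origin (TCP) lies where the fingers leave the gripper's body, on its centre line; the fingertips stand 73 mm ahead of it and the grasp point (between the pads) lies 54 mm ahead of it; z points along the fingers, y is the direction in which the jaws open and shut (so a half turn about z gives the same grasp; the last joint's range is limited). The gripper opens to 85 mm and grips with 20 to 120 N. Pads are 22 mm wide; open, the fingers measure 114 mm over their backs; the gripper's body (76 mm by 85 mm) begins 54 mm behind the grasp point. The pads swing forward as they close: fully open they stand 13 mm farther back than shut.
Start: joints at [-1.202, 0.264, 1.604, -0, 1.274, -0.037], TCP at [266.453, -620.179, 303.88] pointing down, gripper open.
Joint ranges: [-2.63, 2.63], [-0.94, 2.18], [0.31, 2.57], [-1.31, 4.45], [0, 2.66], [-2.55, 2.55]. Speed limits (rad/s): [2.57, 2.57, 3.14, 3.14, 3.14, 3.14].

### API

Orientations are given as a unit quaternion [x, y, z, w].
In Python, from station import read_state, camera, job_done gives the robot as it stands.
- The arm moves only by the tool move_arm, never from a script. Its argument "motion" is a list of rows, each a list of 7 numbers: the shift along the tool's x, y, z in m, then the turn, a rotation vector about the tool's x, y, z in degrees, then the opening, from 0 (shut) to 1 (fully open). In form: [[dx, dy, dz, ax, ay, az, fingers], ...]. A call has 1 to 12 rows; each row is the pose to reach, as a shift and turn from the pose measured when the call began, along the tool's axes at that moment; what a row does not reach only later rows make up. A row lasts 1/12 s, in which the tool goes at most 41.7 mm and 7.16 degrees, less where a joint would pass 70% of its speed; a pose out of reach is approached as far as the arm can. A call with a gripper value outside its range is refused whole. The fingers move at their own pace and stop on an object; "newtons" is the grip in N (left out, the last holds). Time passes only in rows, so rows that repeat a pose let the fingers close. It gives the time, the measured TCP pose, the force and the opening at its end, in the units of the state.
- read_state(): the state, without advancing time (a new reading comes with each control period).
- camera(name): name is "side" or "top"; returns a dict with "color" (384x512x3 uint8, blue, green, red), "vertical_fov" (degrees; the focal length in pixels is half the picture's height over the tangent of half this angle, whatever the lens; pixels are square), "cx", "cy" (the principal point, pixels), "extrinsics" (4x4, takes a point from world to camera coordinates). Camera axes: x right, y up, looking along -z (the intrinsics and any distortion apply to the point x, -y, -z); pixel columns grow to the right and rows downward; lengths in mm; the calibration is good to about 2 mm. A picture is of the moment at which its call begins. There is no depth.
- job_done(): hands the job in, once; it reports no verdict.
The state is a dict: "time_s": time; "joints": joint angles; "joint_vel": joint speeds; "effort": joint torques, N m; "tool_pos": TCP position; "orientation": TCP orientation; "ft_force": force on the tool from outside, world axes, zero at the start; "torque": the same for the moment, N m; "gripper_width": finger opening in mm.
Only numpy, scipy, OpenCV 4.12 (cv2) and the standard library are available. Lean on these libraries where they do the work, as an engineer would, in place of code of your own. Each camera call takes 0.05 s, during which the arm holds its last target. There are 200 camera calls.

## Working session

There is one attempt and no reset: what is moved stays moved. The work goes in short steps, Python scripts to look and compute and a tool call to move; the robot and the scene stay as the last step left them, time stands still between calls to the robot, and variables do not carry over. Pictures are saved under pics/ and viewed, about 12 in all and at most 16, crops included, and the job is handed in when it is done.

Besides the shell and the picture viewer there is one more tool, called after "Request:" as a command line: name --pt "numbers of a row" for each row, then --argument value for the rest. move_arm: Moves the arm, as the interface text tells. Its arguments: {"type":"object","properties":{"motion":{"type":"array"},"newtons":{"type":"number"}},"required":["motion"]}

```bash
mkdir -p pics; ls
python3 - <<'E'
from station import *
import cv2,numpy as np
np.set_printoptions(precision=4,suppress=True)
for n in ("top","side"):
    c=camera(n); cv2.imwrite(f"pics/{n}0.png",c["color"])
    print(n,{k:v for k,v in c.items() if k!="color"})
print(read_state())
E
```

```text
pics
top {'vertical_fov': 52.50944436698342, 'cx': 253.5213481674622, 'cy': 190.61833606740464, 'extrinsics': array([[    0.0112,    -0.9999,     0.0131,   -23.406 ],
       [    0.9845,     0.0134,     0.1749,  -505.2828],
       [   -0.175 ,     0.0109,     0.9845, -1001.7068],
       [    0.    ,     0.    ,     0.    ,     1.    ]])}
side {'vertical_fov': 56.64851753236872, 'cx': 260.3585964612586, 'cy': 195.5139552802876, 'extrinsics': array([[  -0.7874,   -0.6164,   -0.0082,  391.1481],
       [   0.318 ,   -0.4175,    0.8512, -218.3812],
       [  -0.5281,    0.6676,    0.5247, -707.3262],
       [   0.    ,    0.    ,    0.    ,    1.    ]])}
{'time_s': 0.1, 'joints': array([-1.2019,  0.2647,  1.6052, -0.    ,  1.2737, -0.0369]), 'joint_vel': array([ 0.0001, -0.0016, -0.0039,  0.0007, -0.001 , -0.0003]), 'effort': array([  0.0007, -51.6709, -36.859 ,  -0.0001,   0.0063,   0.    ]), 'tool_pos': array([ 266.2769, -619.6897,  302.6793]), 'orientation': array([ 0.9795,  0.2015, -0.0002, -0.001 ]), 'ft_force': array([ 0.4302, -0.0112, -0.1086]), 'torque': array([0.0342, 0.0283, 0.0652]), 'gripper_width': 85.11688670696601}
```

View pics/top0.png

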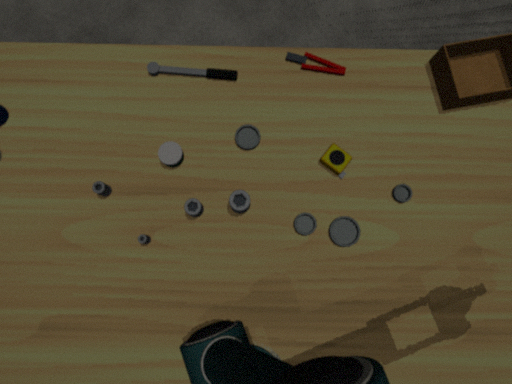

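View pics/side0.png

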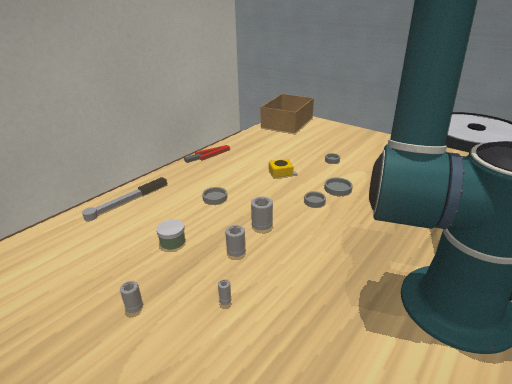

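The top view shows the sockets at about c/b (101,188), a (144,239), (194,208) and d (239,201). The cups are at (247,137), (304,224), (344,231) and (402,193), the tin at (170,153) and the tape at (337,158). Next I'll fit projected cylinder silhouettes to the low-saturation blobs in both cameras.

```bash
cat > h.py <<'E'
import cv2,numpy as np
from station import *
from scipy.optimize import least_squares
np.set_printoptions(precision=2,suppress=True)
def proj(c,P):
    E=c["extrinsics"];P=np.atleast_2d(P);q=P@E[:3,:3].T+E[:3,3]
    f=c["color"].shape[0]/2/np.tan(np.radians(c["vertical_fov"]/2))
    return np.c_[c["cx"]+f*q[:,0]/-q[:,2],c["cy"]+f*q[:,1]/q[:,2]]
def ray(c,uv,z):
    return least_squares(lambda p:(proj(c,[p[0],p[1],z])-uv)[0],[600,0]).x
t=np.linspace(0,2*np.pi,60)
def ring(x,y,r,z):return np.c_[x+r*np.cos(t),y+r*np.sin(t),0*t+z]
def sil(c,x,y,r,h):
    p=np.r_[proj(c,ring(x,y,r,0)),proj(c,ring(x,y,r,h))].astype(np.float32)
    return cv2.convexHull(p)
def cen(hull):
    m=cv2.moments(hull);return np.array([m["m10"]/m["m00"],m["m01"]/m["m00"]]),m["m00"]
def mask(c,s):
    hsv=cv2.cvtColor(c["color"],cv2.COLOR_BGR2HSV);return (hsv[...,1]<s).astype(np.uint8)
def blobs(c,s):
    n,l,st,ce=cv2.connectedComponentsWithStats(mask(c,s));return n,l,st,ce
E
python3 - <<'E'
from h import *
for n,s in(("top",75),("side",60)):
    c=camera(n);k,l,st,ce=blobs(c,s)
    print(n)
    for i in range(1,k):
        if 20<st[i,4]<2500: print(st[i],ce[i],ray(c,ce[i],20))
    big=cv2.resize(c["color"][110:270,80:420] if n=="top" else c["color"][140:320,110:360],None,fx=2.3 if n=="top" else 3,fy=2.3 if n=="top" else 3,interpolation=cv2.INTER_CUBIC)
    m=cv2.resize(mask(c,s)[110:270,80:420]if n=="top" else mask(c,s)[140:320,110:360],(big.shape[1],big.shape[0]),interpolation=0)
    cs,_=cv2.findContours(m,cv2.RETR_LIST,2);cv2.drawContours(big,cs,-1,(0,0,255),1)
    cv2.imwrite(f"pics/{n}1.png",big)
E
```

```text
top
[286  52  21  11 140] [295.58  57.44] [ 908.58 -136.41]
[147  61  62  16 510] [174.24  69.71] [863.5 216.9]
[235 124  26  26 517] [247.22 136.36] [665.18   2.11]
[158 141  26  26 497] [169.96 153.01] [613.42 217.14]
[330 151  14  13  81] [336.64 157.07] [ 608.59 -249.37]
[338 171   9   8  37] [341.92 174.59] [ 558.52 -262.77]
[ 92 181  19  16 189] [100.83 188.13] [511.18 401.25]
[393 184  20  19 285] [402.2  192.72] [ 509.59 -428.43]
[229 190  21  23 398] [239.28 200.8 ] [481.09  21.27]
[184 198  19  19 270] [192.96 206.92] [462.53 147.19]
[294 213  23  23 410] [304.91 223.52] [ 421.05 -158.05]
[329 216  32  31 771] [344.31 231.15] [ 401.67 -264.8 ]
[138 234  12  10  93] [143.13 238.81] [374.58 277.33]
[183 321  59  63 550] [211.41 345.23] [105.28  86.17]
[255 344  12   7  21] [260.95 347.1 ] [101.81 -41.1 ]
[267 347  15  16  65] [274.03 354.8 ] [ 83.38 -74.77]
[351 356  25  28 311] [364.01 370.69] [  46.95 -304.69]
[312 361  17  10  34] [319.74 366.53] [  56.04 -191.61]
[329 361  11  10  28] [333.71 365.14] [  59.66 -227.48]
[330 374  14  10  37] [336.57 379.57] [  25.23 -233.89
[... 188 characters left out ...]
  8  81] [191.56 157.56] [ 895.99 -118.74]
[445 156   8  48  96] [449.39 179.92] [ 140.34 -490.62]
[ 82 178  83  43 587] [113.88 202.36] [853.63 214.12]
[325 178  27  18 405] [337.91 186.12] [ 395.16 -249.02]
[203 187  24  17 342] [214.38 195.11] [655.14  13.86]
[304 191  22  16 273] [314.42 198.91] [ 414.14 -143.78]
[251 197  22  33 631] [261.43 212.67] [491.31   2.07]
[439 205  10  17  41] [443.49 213.39] [ 105.36 -288.46]
[156 219  28  26 482] [169.8  229.43] [628.55 200.5 ]
[433 223  79  42 585] [474.41 250.03] [   9.05 -175.32]
[225 225  20  32 539] [235.08 240.06] [470.15 132.39]
[218 279  13  26 268] [224.03 291.56] [378.67 269.23]
[120 281  22  32 516] [130.83 296.16] [517.41 391.45]
```

View pics/top1.png

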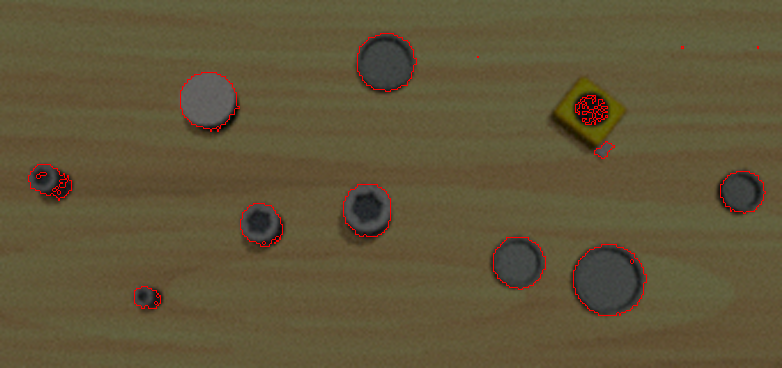

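View pics/side1.png

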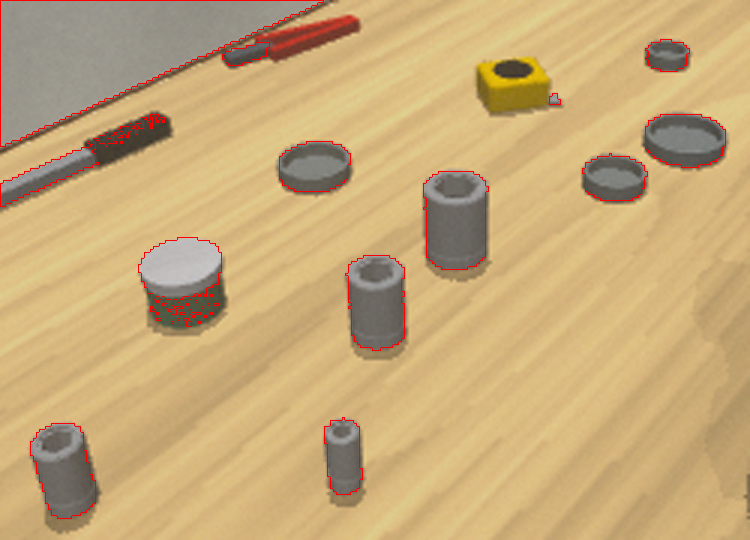

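Segmentation is clean in both views. I'll fit the positions now, separately per camera so I can compare them, and check the areas.

```bash
cat > fit.py <<'E'
from h import *
D=dict(a=(12,50),b=(17,56),c=(22.5,62),d=(28,70)); 
def fit1(c,n,bl,r,h,x0):
    k,l,st,ce=bl
    u,A=cen(sil(c,*x0,r,h)); cand=[i for i in range(1,k) if 0.5*A<st[i,4]<1.6*A and np.hypot(*(ce[i]-u))<25]
    i=min(cand,key=lambda i:np.hypot(*(ce[i]-u)))
    b=st[i];box=np.array([b[0],b[1],b[0]+b[2]-1,b[1]+b[3]-1])
    def f(p):
        s=sil(c,*p,r,h)[:,0]; return np.r_[s.min(0),s.max(0)]-box
    q=least_squares(lambda p:(cen(sil(c,*p,r,h))[0]-ce[i]),x0).x
    q2=least_squares(f,x0,loss="soft_l1").x
    return q,q2,st[i,4]/cen(sil(c,*q,r,h))[1],f(q2)
E
python3 - <<'E'
from fit import *
T=camera("top");S=camera("side");bt=blobs(T,75);bs=blobs(S,60)
O=dict(sa=(12,50,375,272),sb=(17,56,512,393),sc=(22.5,62,463,140),sd=(28,70,485,12),ca=(26,18,508,-425),cb=(31,18,420,-155),cc=(36.5,18,663,5),cd=(42,18,400,-260),tin=(33,45,615,210))
for k,(r,h,x,y) in O.items():
    for n,c,b in(("top",T,bt),("side",S,bs)):
        try: print(k,n,*fit1(c,n,b,r,h,[x,y]))
        except Exception as e: print(k,n,e)
E
```

```text
sa top [374.17 275.3 ] [375.   273.81] 0.8426269246524333 [-1.19 -0.57  1.78  0.48]
sa side [374.77 272.81] [375. 272.] 0.8889479160664399 [-0.66 -1.02  0.94  0.84]
sb top [509.65 397.99] [512. 393.] 0.8278177265257478 [ 0.45 -1.88  2.62  0.18]
sb side [509.19 394.9 ] [508.95 393.07] 0.90017644282987 [-0.32 -1.85  2.43  0.47]
sc top [460.21 144.63] [463. 140.] 0.9272450967617416 [ 0.87 -1.83  2.68 -0.19]
sc side [460.4  142.67] [463. 140.] 0.9264323812687921 [-0.35 -2.07  0.92 -0.46]
sd top [478.39  13.12] [477.42  12.  ] 0.9532174666388572 [ 2.63 -1.18  4.08  1.19]
sd side [479.31  12.  ] [485.  12.] 0.9373696768272227 [-0.98 -3.41 -0.29 -1.42]
ca top [ 511.4  -432.65] [ 508. -425.] 0.9053243738310622 [-3.96  0.17 -1.92  1.61]
ca side [ 513.27 -432.75] [ 508. -425.] 0.9105993806591641 [-0.48  0.64  1.01  1.72]
cb top [ 422.1  -159.44] [ 420. -155.] 0.9651883142464693 [-2.4   0.63 -0.93  0.8 ]
cb side [ 420. -155.] [ 420. -155.] 0.8859978312191263 [-0.58  0.62  0.54  2.39]
cc top [668.18   5.  ] [663.   5.] 0.9497822750886712 [-1.74  0.97 -0.91  2.53]
cc side [665.59   5.  ] [663.   5.] 0.897219672655983 [-0.91  0.3   1.44  2.54]
cd top [ 402.84 -267.34] [ 400. -260.] 0.9729656123214225 [-3.33  0.39 -2.18  1.62]
cd side [ 401.97 -264.68] [ 400. -260.] 0.9153013672277043 [-1.38  0.09  1.26  2.09]
tin top [611.86 215.73] [612.46 210.  ] 0.9071095638119647 [ 0.61 -1.71  3.48  0.57]
tin side [627.06 200.54] [615. 210.] 0.6401822574041139 [-1.01 -1.67  1.85  8.22]
```

```bash
sed -i 's/,x0).x/,x0,diff_step=1e-3).x/; s/loss="soft_l1"/loss="soft_l1",diff_step=1e-3/' fit.py
cat > all.py <<'E'
from fit import *
T=camera("top");S=camera("side");bt=blobs(T,75);bs=blobs(S,60)
O=dict(sa=(12,50,375,272),sb=(17,56,512,393),sc=(22.5,62,463,140),sd=(28,70,485,12),ca=(26,18,508,-425),cb=(31,18,420,-155),cc=(36.5,18,663,5),cd=(42,18,400,-260))
for k,(r,h,x,y) in O.items():
    for n,c,b in(("top",T,bt),("side",S,bs)):
        try: print(k,n,*fit1(c,n,b,r,h,[x,y]))
        except Exception as e: print(k,n,e)
E
python3 all.py
```

```text
sa top [374.4 275.6] [374.86 273.14] 0.8332454786215833 [-0.93 -0.51  1.03  0.53]
sa side [374.95 272.66] [375.19 272.12] 0.8960158914863853 [-0.78 -1.03  0.83  0.83]
sb top [509.6  397.31] [509.52 396.77] 0.8458243629305033 [-1.06 -0.98  1.19  1.04]
sb side [509.18 394.91] [509.46 394.88] 0.9001531436535078 [-1.31 -1.43  1.52  0.93]
sc top [460.11 144.65] [460.14 144.51] 0.9512098032067764 [-0.91 -0.78  1.02  0.82]
sc side [460.27 142.57] [459.76 142.7 ] 0.9298996822557885 [-1.12 -1.04  1.23  0.71]
sd top [477.55  20.67] [475.92  20.73] 0.9545508991386145 [-0.73 -0.66  0.73  0.69]
sd side [477.54  19.52] [477.59  18.85] 0.9239499485660554 [-0.45 -1.44  0.45  0.89]
ca top [ 511.54 -432.45] [ 510.66 -433.36] 0.8897065320510493 [-1.05 -0.72  1.02  0.71]
ca side [ 513.01 -432.62] [ 513.57 -433.35] 0.9032127697756236 [-0.7  -0.55  0.68  0.43]
cb top [ 422.15 -159.46] [ 420.66 -159.57] 0.9652003260542711 [-0.75 -0.59  0.74  0.58]
cb side [ 423.08 -159.92] [ 424.5  -162.66] 0.890028804070018 [-0.49 -0.91  0.48  0.67]
cc top [668.38   1.97] [668.28   1.34] 0.9499315725346879 [-0.4  -0.78  0.4   0.76]
cc side [669.05   0.71] [670.22  -1.37] 0.9074358634273858 [-1.06 -1.27  1.1   0.75]
cd top [ 402.66 -267.23] [ 402.86 -267.63] 0.9741769670211631 [-0.59 -0.62  0.58  0.6 ]
cd side [ 403.85 -267.85] [ 403.73 -267.3 ] 0.9243148691299863 [-1.26 -1.14  1.2   0.66]
```

Both cameras agree to about 2 mm:

| Socket | Position (mm) | Cup | Position (mm) |
|---|---|---|---|
| a | (375, 273) | a | (512, -432.5) |
| b | (509, 395.5) | b | (422.6, -160) |
| c | (460, 143) | c | (668.7, 1) |
| d | (477.5, 20) | d | (403.3, -267.5) |

I'll move off first and turn the tool so its x axis lines up with world x.

Request:
move_arm --pt "0.019 -0.021 0.009 0 0 2 1" --pt "0.038 -0.042 0.017 0 0 4 1" --pt "0.057 -0.063 0.026 0 0 6 1" --pt "0.076 -0.084 0.034 0 0 8 1" --pt "0.095 -0.105 0.043 0 0 10 1" --pt "0.114 -0.126 0.052 0 0 12 1" --pt "0.133 -0.147 0.06 0 0 14 1" --pt "0.152 -0.168 0.069 0 0 16 1" --pt "0.171 -0.189 0.078 0 0 18 1" --pt "0.19 -0.21 0.086 0 0 20 1" --pt "0.209 -0.231 0.095 0 0 22 1" --pt "0.222 -0.253 0.103 0 0 23.3 1" --newtons 60

```text
time_s: 1.4
tool_pos: [371.3, -298.7, 200.7]
orientation: [1.0, -0.001, 0.001, 0.0]
ft_force: [0.3, -0.3, 0.3]
gripper_width: 85.4
```

Request:
move_arm --pt "0.01 -0.03 0 0 0 0 1" --pt "0.02 -0.06 0 0 0 0 1" --pt "0.03 -0.09 0 0 0 0 1" --pt "0.04 -0.12 0 0 0 0 1" --pt "0.05 -0.15 0 0 0 0 1" --pt "0.06 -0.18 0 0 0 0 1" --pt "0.07 -0.21 0 0 0 0 1" --pt "0.08 -0.24 0 0 0 0 1" --pt "0.09 -0.27 0 0 0 0 1" --pt "0.099 -0.298 0 0 0 0 1" --pt "0.106 -0.319 0 0 0 0 1" --pt "0.106 -0.319 0 0 0 0 1"

```text
time_s: 2.4
tool_pos: [479.3, 23.2, 201.3]
orientation: [1.0, 0.001, 0.001, -0.001]
ft_force: [-0.0, -0.2, 0.1]
gripper_width: 85.2
```

Request:
move_arm --pt "-0.001 0.002 0.025 0 0 0 1" --pt "-0.002 0.003 0.05 0 0 0 1" --pt "-0.002 0.003 0.075 0 0 0 1" --pt "-0.002 0.003 0.1 0 0 0 1" --pt "-0.002 0.003 0.113 0 0 0 1" --pt "-0.002 0.003 0.113 0 0 0 1" --pt "-0.002 0.003 0.113 0 0 0 0.6" --pt "-0.002 0.003 0.113 0 0 0 0.5" --pt "-0.002 0.003 0.113 0 0 0 0.4" --pt "-0.002 0.003 0.113 0 0 0 0.3" --pt "-0.002 0.003 0.113 0 0 0 0.3" --pt "-0.002 0.003 0.113 0 0 0 0.3" --newtons 60

```text
time_s: 3.4
tool_pos: [479.2, 20.2, 90.1]
orientation: [1.0, 0.001, 0.003, -0.0]
ft_force: [-0.9, -1.5, 5.5]
gripper_width: 54.9
```

Request:
move_arm --pt "0 0 -0.02 0 0 0 0.3" --pt "0 0 -0.05 0 0 0 0.3" --pt "-0.008 0.03 -0.06 0 0 0 0.3" --pt "-0.016 0.06 -0.06 0 0 0 0.3" --pt "-0.024 0.092 -0.06 0 0 0 0.3" --pt "-0.033 0.125 -0.06 0 0 0 0.3" --pt "-0.042 0.158 -0.06 0 0 0 0.3" --pt "-0.05 0.19 -0.06 0 0 0 0.3" --pt "-0.058 0.222 -0.06 0 0 0 0.3" --pt "-0.066 0.252 -0.06 0 0 0 0.3" --pt "-0.072 0.275 -0.06 0 0 0 0.3" --pt "-0.076 0.288 -0.06 0 0 0 0.3"

```text
time_s: 4.4
tool_pos: [401.8, -270.0, 149.0]
orientation: [1.0, -0.0, 0.003, -0.0]
ft_force: [-0.3, 0.3, -4.2]
gripper_width: 54.8
```

Run:
```python
from h import *
for n in("top","side"):
    c=camera(n); u=proj(c,[403,-267,50])[0].astype(int); x,y=max(0,u[0]-65),max(0,u[1]-65)
    globals()[n]=cv2.resize(c["color"][y:y+130,x:x+130],(390,390),interpolation=cv2.INTER_CUBIC)
cv2.imwrite("pics/d1.png",np.hstack([top,side])); s=read_state();print(s["tool_pos"],s["gripper_width"],s["ft_force"])
```

```text
[ 402.01 -269.59  148.9 ] 54.86677610528119 [-0.39 -0.36 -5.75]
```

View pics/d1.png

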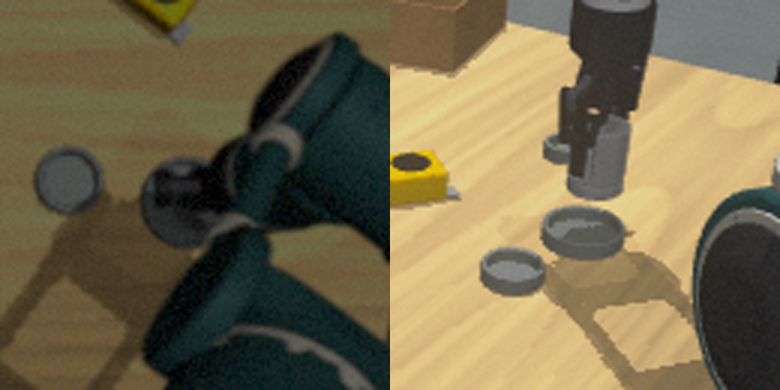

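Run:
```python
from h import *
c=camera("side"); u=proj(c,[403,-267,50])[0].astype(int); x,y=max(0,u[0]-65),max(0,u[1]-65)
im=c["color"].copy();im=cv2.resize(im[y:y+130,x:x+130],(650,650),interpolation=cv2.INTER_CUBIC)
def dr(P,col):
    p=((proj(c,P)-[x,y]+.5)*5).astype(np.int32);cv2.polylines(im,[p],True,col,1)
dr(ring(402,-269.6,28,59),(0,0,255));dr(ring(402,-269.6,28,129),(0,0,255))
dr(ring(403.3,-267.5,42,18),(0,255,0))
cv2.imwrite("pics/d2.png",im[:500])
```

```text
(no output)
```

View pics/d2.png

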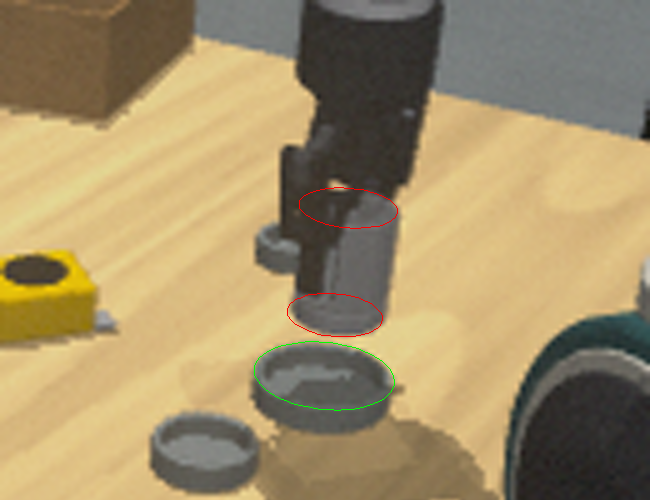

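The socket hangs upright and about 2.5 mm off the cup's centre, so I'll correct that, lower and release.

Request:
move_arm --pt "0.001 -0.001 0.012 0 0 0 0.3" --pt "0.002 -0.002 0.024 0 0 0 0.3" --pt "0.0025 -0.002 0.036 0 0 0 0.3" --pt "0.0025 -0.002 0.046 0 0 0 0.3" --pt "0.0025 -0.002 0.051 0 0 0 0.3" --pt "0.0025 -0.002 0.0525 0 0 0 0.3" --pt "0.0025 -0.002 0.0525 0 0 0 0.3" --pt "0.0025 -0.002 0.0525 0 0 0 0.3" --pt "0.0025 -0.002 0.0525 0 0 0 0.7" --pt "0.0025 -0.002 0.0525 0 0 0 0.9" --pt "0.0025 -0.002 0.0525 0 0 0 1" --pt "0.0025 -0.002 0.0525 0 0 0 1"

```text
time_s: 5.55
tool_pos: [405.7, -266.8, 97.2]
orientation: [1.0, -0.001, 0.004, -0.0]
ft_force: [-0.4, -0.1, 0.4]
gripper_width: 85.7
```

Request:
move_arm --pt "0 0 -0.035 0 0 0 1" --pt "0 0 -0.07 0 0 0 1" --pt "0.002 -0.02 -0.1 0 0 0 1" --pt "0.008 -0.06 -0.1 0 0 0 1" --pt "0.014 -0.1 -0.1 0 0 0 1" --pt "0.019 -0.14 -0.1 0 0 0 1" --pt "0.024 -0.18 -0.1 0 0 0 1" --pt "0.029 -0.22 -0.1 0 0 0 1" --pt "0.034 -0.26 -0.1 0 0 0 1" --pt "0.04 -0.3 -0.1 0 0 0 1" --pt "0.045 -0.34 -0.1 0 0 0 1" --pt "0.05 -0.38 -0.1 0 0 0 1"

```text
time_s: 6.55
tool_pos: [455.7, 115.1, 198.7]
orientation: [1.0, -0.001, 0.005, -0.001]
ft_force: [0.8, 0.2, 0.3]
gripper_width: 85.4
```

Request:
move_arm --pt "0.0045 -0.02 0 0 -0.3 0 1" --pt "0.0045 -0.028 0.01 0 -0.5 0 1" --pt "0.0045 -0.028 0.04 0 -0.5 0 1" --pt "0.0045 -0.028 0.07 0 -0.5 0 1" --pt "0.0045 -0.028 0.1 0 -0.5 0 1" --pt "0.0045 -0.028 0.108 0 -0.5 0 1" --pt "0.0045 -0.028 0.108 0 -0.5 0 0.6" --pt "0.0045 -0.028 0.108 0 -0.5 0 0.4" --pt "0.0045 -0.028 0.108 0 -0.5 0 0.2" --pt "0.0045 -0.028 0.108 0 -0.5 0 0.2" --pt "0.0045 -0.028 0.108 0 -0.5 0 0.2" --pt "0.0045 -0.028 0.108 0 -0.5 0 0.2"

```text
time_s: 7.55
tool_pos: [463.1, 143.3, 92.9]
orientation: [1.0, -0.001, 0.002, -0.001]
ft_force: [0.2, -2.4, 6.8]
gripper_width: 44.0
```

Request:
move_arm --pt "0 0 -0.02 0 0 0 0.2" --pt "0 0 -0.05 0 0 0 0.2" --pt "0.02 0.014 -0.06 0 0 0 0.2" --pt "0.045 0.031 -0.06 0 0 0 0.2" --pt "0.07 0.048 -0.06 0 0 0 0.2" --pt "0.095 0.065 -0.06 0 0 0 0.2" --pt "0.12 0.082 -0.06 0 0 0 0.2" --pt "0.145 0.099 -0.06 0 0 0 0.2" --pt "0.17 0.116 -0.06 0 0 0 0.2" --pt "0.19 0.13 -0.06 0 0 0 0.2" --pt "0.208 0.142 -0.06 0 0 0 0.2" --pt "0.208 0.142 -0.06 0 0 0 0.2"

```text
time_s: 8.55
tool_pos: [673.9, -1.7, 154.0]
orientation: [1.0, -0.002, 0.004, -0.0]
ft_force: [1.1, -0.4, -2.9]
gripper_width: 43.8
```

```bash
cat > ov.py <<'E'
import sys
from h import *
# usage: name cupx cupy cupR sockR bottomz height socket-dx ; draws predicted held socket at the tool position
n,cx,cy,R,r,zb,h,off=sys.argv[1],*map(float,sys.argv[2:])
s=read_state();tp=s["tool_pos"];print(tp,s["orientation"],s["gripper_width"])
c=camera("side");u=proj(c,[cx,cy,60])[0].astype(int);x,y=max(0,u[0]-55),max(0,u[1]-55)
im=cv2.resize(c["color"][y:y+110,x:x+110],None,fx=5,fy=5,interpolation=cv2.INTER_CUBIC)
for P,col in((ring(tp[0]+off,tp[1],r,zb),(0,0,255)),(ring(tp[0]+off,tp[1],r,zb+h),(0,0,255)),(ring(cx,cy,R,18),(0,255,0))):
    cv2.polylines(im,[((proj(c,P)-[x,y]+.5)*5).astype(np.int32)],True,col,1)
cv2.imwrite(f"pics/{n}.png",im)
E
python3 ov.py c1 668.7 1.2 36.5 22.5 60 62 -2.5
```

```text
[673.87  -1.67 153.97] [ 1. -0.  0. -0.] 43.7723670135222
```

View pics/c1.png

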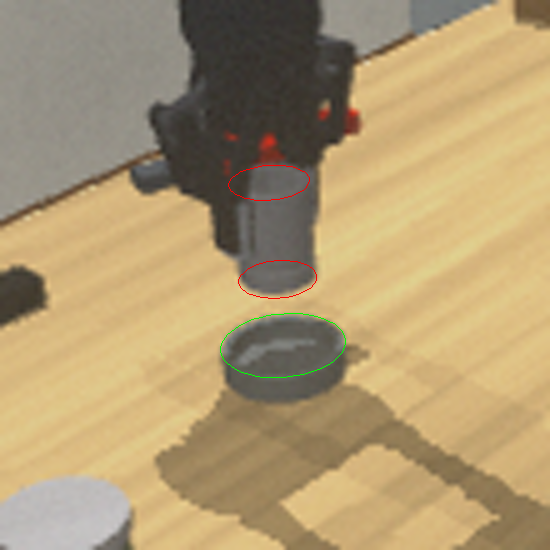

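Request:
move_arm --pt "-0.001 -0.001 0.012 0 0 0 0.2" --pt "-0.002 -0.002 0.024 0 0 0 0.2" --pt "-0.003 -0.003 0.036 0 0 0 0.2" --pt "-0.003 -0.003 0.048 0 0 0 0.2" --pt "-0.003 -0.003 0.054 0 0 0 0.2" --pt "-0.003 -0.003 0.0555 0 0 0 0.2" --pt "-0.003 -0.003 0.0555 0 0 0 0.2" --pt "-0.003 -0.003 0.0555 0 0 0 0.2" --pt "-0.003 -0.003 0.0555 0 0 0 0.6" --pt "-0.003 -0.003 0.0555 0 0 0 0.9" --pt "-0.003 -0.003 0.0555 0 0 0 1" --pt "-0.003 -0.003 0.0555 0 0 0 1"

```text
time_s: 9.6
tool_pos: [669.6, 2.7, 98.1]
orientation: [1.0, -0.002, 0.003, -0.001]
ft_force: [-0.3, -0.3, 1.3]
gripper_width: 84.3
```

Request:
move_arm --pt "0 0 -0.035 0 0 0 1" --pt "0 0 -0.07 0 0 0 1" --pt "-0.008 -0.02 -0.1 0 0 0 1" --pt "-0.022 -0.055 -0.1 0 0 0 1" --pt "-0.037 -0.09 -0.1 0 0 0 1" --pt "-0.051 -0.125 -0.1 0 0 0 1" --pt "-0.065 -0.16 -0.1 0 0 0 1" --pt "-0.08 -0.195 -0.1 0 0 0 1" --pt "-0.094 -0.23 -0.1 0 0 0 1" --pt "-0.108 -0.265 -0.1 0 0 0 1" --pt "-0.122 -0.3 -0.1 0 0 0 1" --pt "-0.137 -0.335 -0.1 0 0 0 1"

```text
time_s: 10.6
tool_pos: [532.4, 339.7, 198.0]
orientation: [1.0, -0.002, 0.004, -0.001]
ft_force: [0.4, 0.1, -0.3]
gripper_width: 85.6
```

Request:
move_arm --pt "-0.011 -0.028 0 0 -0.2 0 1" --pt "-0.023 -0.056 0 0 -0.4 0 1" --pt "-0.023 -0.056 0.03 0 -0.4 0 1" --pt "-0.023 -0.056 0.06 0 -0.4 0 1" --pt "-0.023 -0.056 0.09 0 -0.4 0 1" --pt "-0.023 -0.056 0.106 0 -0.4 0 1" --pt "-0.023 -0.056 0.106 0 -0.4 0 1" --pt "-0.023 -0.056 0.106 0 -0.4 0 0.5" --pt "-0.023 -0.056 0.106 0 -0.4 0 0.3" --pt "-0.023 -0.056 0.106 0 -0.4 0 0.1" --pt "-0.023 -0.056 0.106 0 -0.4 0 0.1" --pt "-0.023 -0.056 0.106 0 -0.4 0 0.1"

```text
time_s: 11.6
tool_pos: [511.8, 396.7, 94.4]
orientation: [1.0, -0.002, 0.002, -0.002]
ft_force: [0.7, 0.1, 5.1]
gripper_width: 32.8
```

Request:
move_arm --pt "0 0 -0.02 0 0 0 0.1" --pt "0 0 -0.05 0 0 0 0.1" --pt "-0.003 0.02 -0.07 0 0 0 0.1" --pt "-0.009 0.055 -0.07 0 0 0 0.1" --pt "-0.014 0.09 -0.07 0 0 0 0.1" --pt "-0.02 0.125 -0.07 0 0 0 0.1" --pt "-0.025 0.16 -0.07 0 0 0 0.1" --pt "-0.031 0.195 -0.07 0 0 0 0.1" --pt "-0.036 0.23 -0.07 0 0 0 0.1" --pt "-0.042 0.265 -0.07 0 0 0 0.1" --pt "-0.047 0.3 -0.07 0 0 0 0.1" --pt "-0.052 0.33 -0.07 0 0 0 0.1"

```text
time_s: 12.6
tool_pos: [457.8, 64.7, 163.4]
orientation: [1.0, -0.002, 0.002, -0.002]
ft_force: [0.7, 0.2, -2.1]
gripper_width: 32.9
```

Request:
move_arm --pt "-0.004 0.025 0 0 0 0 0.1" --pt "-0.008 0.055 0 0 0 0 0.1" --pt "-0.012 0.085 0 0 0 0 0.1" --pt "-0.017 0.115 0 0 0 0 0.1" --pt "-0.021 0.145 0 0 0 0 0.1" --pt "-0.026 0.175 0 0 0 0 0.1" --pt "-0.03 0.205 0 0 0 0 0.1" --pt "-0.033 0.222 0 0 0 0 0.1" --pt "-0.033 0.225 0 0 0 0 0.1" --pt "-0.033 0.225 0 0 0 0 0.1"

```text
time_s: 13.43
tool_pos: [423.9, -161.2, 162.8]
orientation: [1.0, -0.003, 0.003, -0.002]
ft_force: [0.4, 0.5, -1.6]
gripper_width: 32.7
```

```bash
python3 ov.py b1 422.6 -160 31 17 69 56 -2.5
```

```text
[ 423.89 -161.17  162.84] [ 1. -0.  0. -0.] 32.66688674365333
```

View pics/b1.png

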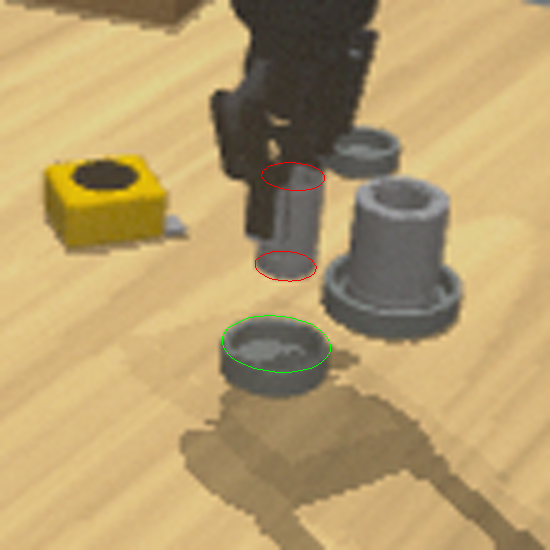

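Request:
move_arm --pt "0.001 -0.001 0.014 0 0 0 0.1" --pt "0.001 -0.001 0.028 0 0 0 0.1" --pt "0.001 -0.001 0.042 0 0 0 0.1" --pt "0.001 -0.001 0.056 0 0 0 0.1" --pt "0.001 -0.001 0.062 0 0 0 0.1" --pt "0.001 -0.001 0.063 0 0 0 0.1" --pt "0.001 -0.001 0.063 0 0 0 0.1" --pt "0.001 -0.001 0.063 0 0 0 0.1" --pt "0.001 -0.001 0.063 0 0 0 0.5" --pt "0.001 -0.001 0.063 0 0 0 0.8" --pt "0.001 -0.001 0.063 0 0 0 0.9" --pt "0.001 -0.001 0.063 0 0 0 0.9"

```text
time_s: 14.48
tool_pos: [425.5, -159.1, 100.0]
orientation: [1.0, -0.003, 0.003, -0.002]
ft_force: [0.2, -0.4, 1.1]
gripper_width: 76.0
```

Request:
move_arm --pt "0 0 -0.035 0 0 0 1" --pt "0 0 -0.07 0 0 0 1" --pt "0 -0.02 -0.09 0 0 0 1" --pt "0.005 -0.055 -0.09 0 0 0 1" --pt "0.01 -0.09 -0.09 0 0 0 1" --pt "0.01 -0.125 -0.09 0 0 0 1" --pt "0.01 -0.16 -0.09 0 0 0 1" --pt "0.01 -0.195 -0.09 0 0 0 1" --pt "0 -0.23 -0.09 0 0 0 1" --pt "-0.01 -0.265 -0.09 0 0 0 1" --pt "-0.02 -0.3 -0.09 0 0 0 1" --pt "-0.03 -0.335 -0.09 0 0 0 1"

```text
time_s: 15.48
tool_pos: [396.2, 177.2, 191.5]
orientation: [1.0, -0.003, 0.003, -0.002]
ft_force: [1.3, -0.1, 0.2]
gripper_width: 85.8
```

Request:
move_arm --pt "-0.008 -0.033 0 0 -0.2 0 1" --pt "-0.016 -0.066 0 0 -0.3 0 1" --pt "-0.022 -0.096 0 0 -0.3 0 1" --pt "-0.022 -0.096 0.03 0 -0.3 0 1" --pt "-0.022 -0.096 0.06 0 -0.3 0 1" --pt "-0.022 -0.096 0.09 0 -0.3 0 1" --pt "-0.022 -0.096 0.1 0 -0.3 0 0.9" --pt "-0.022 -0.096 0.1 0 -0.3 0 0.6" --pt "-0.022 -0.096 0.1 0 -0.3 0 0.3" --pt "-0.022 -0.096 0.1 0 -0.3 0 0.1" --pt "-0.022 -0.096 0.1 0 -0.3 0 0" --pt "-0.022 -0.096 0.1 0 -0.3 0 0"

```text
time_s: 16.48
tool_pos: [377.0, 274.4, 94.0]
orientation: [1.0, -0.003, 0.003, -0.003]
ft_force: [-0.2, -1.8, 4.0]
gripper_width: 22.9
```

Request:
move_arm --pt "0 0 -0.03 0 0 0 0" --pt "0 0 -0.065 0 0 0 0" --pt "0.01 0.02 -0.09 0 0 0 0" --pt "0.02 0.054 -0.1 0 0 0 0" --pt "0.03 0.088 -0.1 0 0 0 0" --pt "0.04 0.122 -0.1 0 0 0 0" --pt "0.05 0.156 -0.1 0 0 0 0" --pt "0.06 0.19 -0.1 0 0 0 0" --pt "0.07 0.224 -0.1 0 0 0 0" --pt "0.08 0.258 -0.1 0 0 0 0" --pt "0.09 0.292 -0.1 0 0 0 0" --pt "0.1 0.326 -0.1 0 0 0 0"

```text
time_s: 17.48
tool_pos: [474.9, -54.8, 193.6]
orientation: [1.0, -0.003, 0.004, -0.003]
ft_force: [1.9, -0.4, -2.7]
gripper_width: 22.3
```

Request:
move_arm --pt "0.002 0.025 0 0 0 0 0" --pt "0.005 0.06 0 0 0 0 0" --pt "0.009 0.095 0 0 0 0 0" --pt "0.013 0.13 0 0 0 0 0" --pt "0.016 0.165 0 0 0 0 0" --pt "0.02 0.2 0 0 0 0 0" --pt "0.024 0.235 0 0 0 0 0" --pt "0.028 0.27 0 0 0 0 0" --pt "0.032 0.305 0 0 0 0 0" --pt "0.035 0.34 0.01 0 0 0 0" --pt "0.039 0.366 0.02 0 0 0 0" --pt "0.039 0.378 0.03 0 0 0 0"

```text
time_s: 18.48
tool_pos: [512.3, -437.1, 162.9]
orientation: [1.0, -0.004, 0.005, -0.001]
ft_force: [0.4, 0.1, -0.2]
gripper_width: 22.5
```

```bash
python3 ov.py a1 512.3 -432.5 26 12 71 50 -2.2
```

```text
[ 512.25 -437.09  162.89] [ 1.   -0.    0.01 -0.  ] 22.500139726531504
```

View pics/a1.png

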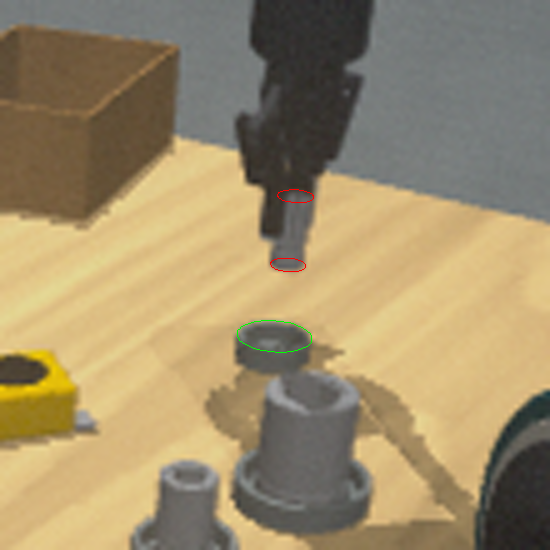

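Request:
move_arm --pt "0.002 -0.004 0.01 0 -0.3 0 0" --pt "0.002 -0.004 0.022 0 -0.5 0 0" --pt "0.002 -0.004 0.03 0 -0.5 0 0" --pt "0.002 -0.004 0.03 0 -0.5 0 0" --pt "0.002 -0.004 0.03 0 -0.5 0 0"

```text
time_s: 18.95
tool_pos: [512.8, -430.7, 128.7]
orientation: [1.0, -0.004, -0.002, -0.003]
ft_force: [-0.1, 0.3, -0.9]
gripper_width: 22.2
```

Request:
move_arm --pt "0.001 0.001 0.01 0 0 0 0" --pt "0.001 0.001 0.02 0 0 0 0" --pt "0.001 0.001 0.026 0 0 0 0" --pt "0.001 0.001 0.028 0 0 0 0" --pt "0.001 0.001 0.028 0 0 0 0" --pt "0.001 0.001 0.028 0 0 0 0"

```text
time_s: 19.45
tool_pos: [513.7, -431.6, 100.5]
orientation: [1.0, -0.004, -0.002, -0.003]
ft_force: [0.2, 0.5, -1.8]
gripper_width: 22.3
```

Request:
move_arm --pt "0 0 0.001 0 0 0 0" --pt "0 0 0.001 0 0 0 0" --pt "0 0 0.001 0 0 0 0.3" --pt "0 0 0.001 0 0 0 0.6" --pt "0 0 0.001 0 0 0 0.8" --pt "0 0 0.001 0 0 0 0.8" --pt "0 0 0.001 0 0 0 0.8" --pt "0 0 -0.03 0 0 0 0.8" --pt "0 0 -0.06 0 0 0 0.8" --pt "0 0 -0.1 0 0 0 0.8" --pt "0 0 -0.14 0 0 0 0.8" --pt "0 0 -0.14 0 0 0 0.8"

```text
time_s: 20.45
tool_pos: [517.8, -435.8, 251.7]
orientation: [1.0, -0.004, 0.004, 0.002]
ft_force: [1.2, -1.0, 2.0]
gripper_width: 68.2
```

```bash
cat > chk.py <<'E'
from fit import *
T=camera("top");S=camera("side");print(read_state()["tool_pos"])
G=dict(a=(512.3,-432.5,26),b=(422.6,-160,31),c=(668.7,1.2,36.5),d=(403.3,-267.5,42))
row=[]
for n,c in(("top",T),("side",S)):
  q=[]
  for k,(x,y,R) in G.items():
    r,h=D[k];u=proj(c,[x,y,35])[0].astype(int);w=27;X,Y=u-w
    im=cv2.resize(c["color"][Y:Y+2*w,X:X+2*w],(200,200),interpolation=cv2.INTER_CUBIC)
    for P,col in((ring(x,y,r,5+h),(0,0,255)),(ring(x,y,R,18),(0,255,0))):
        cv2.polylines(im,[((proj(c,P)-[X,Y]+.5)*200/(2*w)).astype(np.int32)],True,col,1)
    q.append(im)
  row.append(np.hstack(q))
cv2.imwrite("pics/chk.png",np.vstack(row))
E
python3 chk.py
```

```text
[ 515.47 -433.69  244.38]
```

View pics/chk.png

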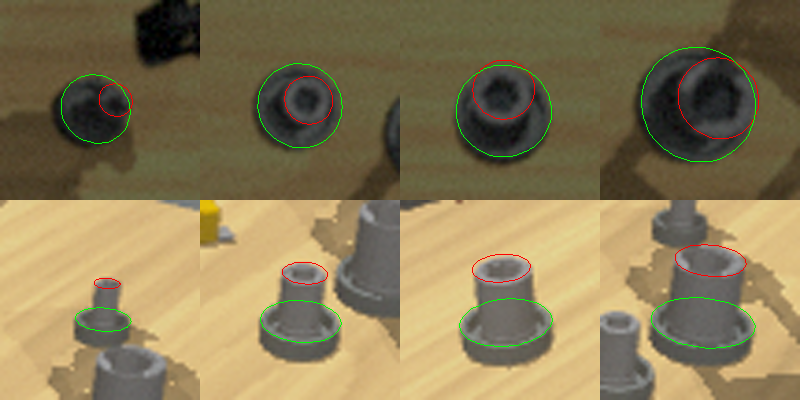

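All four are upright and concentric to within a couple of mm. I'll take one closer look, and check that the tin and tape haven't moved.

Run:
```python
from fit import *
T=camera("top");S=camera("side")
for n,c,s in(("top",T,75),("side",S,60)):
    o=cv2.imread(f"pics/{n}0.png");u=[proj(c,p)[0].astype(int) for p in([612,214,25],[609,-249,20])]
    for a in u:
        d=[cv2.GaussianBlur(i[a[1]-22:a[1]+22,a[0]-22:a[0]+22],(3,3),0).astype(np.float32).mean(2) for i in(o,c["color"])]
        print(n,cv2.phaseCorrelate(*d))
c=S;out=[]
for k,(x,y) in dict(a=(512.3,-432.5),c=(668.7,1.2)).items():
    u=proj(c,[x,y,35])[0].astype(int)
    out.append(cv2.resize(c["color"][u[1]-25:u[1]+25,u[0]-25:u[0]+25],(400,400),interpolation=cv2.INTER_CUBIC))
cv2.imwrite("pics/z.png",np.hstack(out))
```

```text
top ((0.5506828537775021, 0.47386523449554474), 1.0815960090543018)
top ((0.438480210979737, 0.5157700815330415), 1.03804660561644)
side ((0.4823079602341238, 0.5670119007890584), 0.9733827500284454)
side ((0.5480904801010062, 0.4751030153201974), 1.0052824195520378)
```

View pics/z.png

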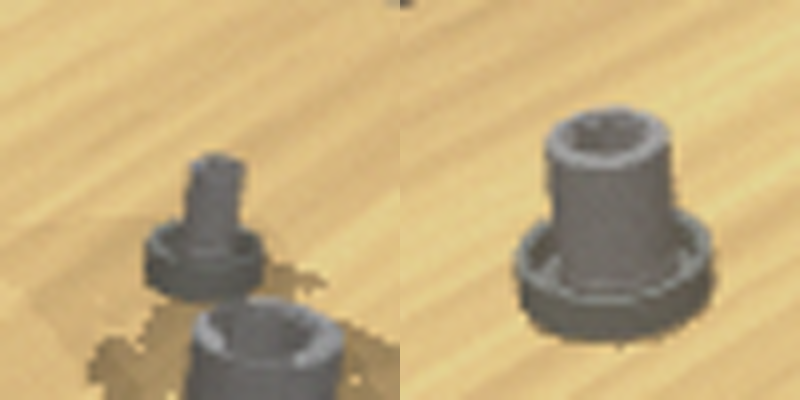

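```bash
python3 -c "
from station import *
print(job_done())"
```

```text
the job is handed in; nothing more can be done
None
```

All four sockets are in the cups of their own size, and I handed the job in at about 20.5 s of the 86 s allowed. `job_done` gives no verdict.

- **Method:** I found the sockets and cups by fitting cylinder outlines in both cameras, which agreed to about 2–3 mm. I then moved them one at a time in the order d, c, b, a. For each one I checked in the side view how it hung over its cup before lowering it.
- **Sockets at the end:** in both views all four stand upright with the opening up. Their rims match a socket centred on its cup floor to within about 1–2 px (a few mm). The loosest match was socket c in the top view, and the side view shows it inside its pocket.
- **Tin and tape:** I compared them with the first pictures. Every comparison gave the same shift of about 0.5 px (about 1 mm). I took that as a bias in the method, so neither appears to have moved.
- **Gripper:** it was clear of everything when I handed in, at about 245 mm height.
- **Measurement noise:** the pose readings differed from my commands by about 2–4 mm at times. The sockets have 8 mm of clearance all round in their cups.

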